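Close the framing jig and hold its sprung tensioner back

TASK

The pine stick is already lying in the green framing jig: first close the jig's red hinged cover flat down over it. Then push the sprung tensioner arm, by its black post, back past the click of its brass pawl and a little further so that you and not the pawl are holding it compressed, and finish like that, still holding the arm, so I can fit the next piece in front of its wooden idler block. Leave the stick in its channel and the other things on the bench where they are.

Things in the scene. Friction and masses are not known exactly. Their poses are not given: they have to be found in the camera images.
- jig: Green framing jig bolted to the bench, base 240 (x) x 320 (y) x 14 mm, origin at the centre of its underside, axes turned with it. Red cover on its +y half, tensioner arm on its -y half. Two aluminium rails along y, tops 40 mm above the bench, form the stick's channel; a spring anchor 60 mm high stands at jig x +84, y 0.
- cover (a joint): Red cover's angle, rad: 0 = closed, flat over the channel; starts 0.7 to 1.1 open. A stiff hinge keeps it at any angle (1 to 3 N at its free edge moves it; no latch). Plate 85 mm from hinge to free edge, 120 mm wide (y), 6 mm thick; a black lip 8 x 80 mm, 10 mm high, runs along the free edge on its outer face.
- cover_hinge (a point): Middle of the cover's hinge line, on the plate's underside, 46 mm above the bench, at jig x -42, y +80 mm. It runs along the jig's y on the side nearer the robot (-x), so the open cover's outer face looks back at the robot and upward.
- cover_edge (a point): Middle of the cover's free edge, on the outer face (52 mm above the bench when closed), 85 mm from the hinge.
- tensioner (a joint): Steel arm's angle about its upright pivot, rad: 0 = at rest, pointing to jig -x; grows as its free end goes to jig -y (anticlockwise from above); stop at 0.75. A spring returns it: 3 N at the post at rest, 8 N near 0.65, 1 to 4 N more over the pawl (0.07 to 0.48). Past 0.48 the pawl clicks up behind it and stops its return at 0.47; above 0.52 it is well clear of the pawl.
- tensioner_pivot (a point): Pivot axis of the tensioner arm, 34 mm above the bench, at jig x +75, y -45 mm.
- tensioner_post (a point): Centre of the top of the black round post on the arm's free end, 98 mm above the bench, 125 mm from the pivot. Post 16 mm in diameter, free from 46 to 98 mm above the bench: pinch or push it from above. The arm bar under it is 18 mm wide. A wooden idler block 28 x 30 mm, top 54 mm above the bench, sits on the arm 75 mm from the pivot.
- pawl (a joint): Travel of the brass pawl slider in m: 0 = up, grows to 0.012 as the arm presses it down; it springs back up (the click) once the arm has passed.
- stick: Pine moulding stick 22 x 190 x 20 mm lying along the jig's y in the channel, origin at the centre of its underside; sits 14 mm above the bench with clearance under the closed cover.
- clamp_a: Chrome spring clamp with orange grips, about 150 x 75 x 24 mm, lying flat; bystander. Origin under its pivot.
- clamp_b: A second, identical chrome spring clamp; bystander. Origin under its pivot.
- cutter: Glass cutter with black bakelite handle, 130 mm long, 18 mm thick, lying flat; bystander. Origin under its middle.
- ruler: Copper ruler 300 x 28 x 4 mm lying flat; bystander. Origin under its middle.
- offcut: Wood offcut 20 x 70 x 18 mm; bystander. Origin under its middle.
- glue: Glue bottle, 56 mm diameter, 160 mm tall; bystander. Origin under its middle.
Mind the look-alikes: they are no part of the job. Of the things shaped like the stick, the pine one is meant.

How it is judged:
On the way, in this order (a step that is already met when the one before it is completed fails the run):
1. the cover is closed flat while the tensioner arm has not yet passed its click (value of joint cover below 0.06 rad and value of joint tensioner below 0.35 rad), for 0.2 s.
2. the arm is past the pawl, the pawl has clicked up behind it, and the fingers hold the arm (value of joint tensioner above 0.52 rad and value of joint pawl below 0.003 m and contact force between the fingers and tensioner above 2 N), for 0.3 s.
At the end, for the whole second after the job is handed in: The cover is closed (below 0.06 rad), the tensioner arm stands beyond 0.52 rad, past its click at about 0.48, with the pawl up behind it (within 3 mm of its top) and the fingers pressing on the arm with more than 2 N; the stick still lies in its channel within 20 mm of where it was (all of step 2 and value of joint cover below 0.06 rad and z of stick in the frame of jig below 0.018 m and distance of stick from where it was at the start of the episode below 0.02 m); the arm keeps its last pose, push and grip.
It fails at once if a bystander on the bench was moved more than 30 mm (distance of any of clamp_a, clamp_b, cutter, ruler, offcut, glue from where it was at the start of the episode above 0.03 m).
It also fails if it takes over 42 s, if anything falls off the work surface, if the arm or the gripper's body presses on something with over 40 N, if the wrist force passes 120 N, or if a joint passes its speed limit or range.

ROBOT

A 6-joint arm with a two-finger parallel gripper is mounted at the origin on the work surface. World frame = base frame: x ahead of the robot, y to its left, z up, the work surface at z = 0. Lengths are in m, angles in rad, forces in N, time in s.
With the tool pointing down it reaches from about 0.35 to 0.85 m from the base axis. Payload 8.1 kg.
Tool frame: the origin (TCP) lies between the finger pads; the fingertips stand tips_ahead ahead of it and the grasp point (between the pads) lies 8 mm behind it (tips_ahead is the distance from the TCP to the fingertips, in m); z points along the fingers, x is the direction in which the jaws open and shut, and the axes are right-handed (so a half turn about z gives the same grasp; the last joint's range is limited). The gripper opens to 93 mm and grips with 3 to 60 N. Pads are 15 mm wide; open, the fingers measure 128 mm over their backs; the gripper's body (75 mm by 188 mm) begins 65 mm behind the grasp point.
Start: joints at [1.083, 0.13, 1.488, -0, 1.523, -0.085], TCP at [0.235, 0.552, 0.23] pointing down, gripper open.
Joint ranges: [-2.96, 2.96], [-0.89, 2.26], [0.02, 2.5], [-1.34, 4.48], [0, 2.73], [-2.66, 2.66]. Speed limits (rad/s): [2.39, 2.39, 2.79, 3.14, 3.14, 3.14].

INTERFACE

Orientations are given as a rotation vector (axis times angle).
In Python, from plant import * gives the robot as it stands.
- The arm moves only by the tool play_rows, never from a script. Its argument "increments" is a list that holds one entry, the list of rows, each a list of 4 numbers: the shift along the tool's x, y, z in cm, then the turn about the tool's z in rad. A call has 1 to 5 rows; each row is the pose to reach, as a shift and turn from the pose measured when the call began, along the tool's axes at that moment; what a row does not reach only later rows make up. A row lasts 1/10 s, in which the tool goes at most 50 mm and 8.59 degrees, less where a joint would pass 70% of its speed; a pose out of reach is approached as far as the arm can. A call with a gripper value outside its range is refused whole. "jaw" is the finger opening in cm, from 0 to 9.3, set as the call begins (left out, the last holds). The fingers move at their own pace and stop on an object; "squeeze" is the grip in N (left out, the last holds). Time passes only in rows, so rows that repeat a pose let the fingers close. It gives the time, the measured TCP pose, the force and the opening at its end, in the units of the state.
- read_state(): the state, without advancing time (a new reading comes with each control period).
- read_camera(name): name is "scene" or "top"; returns (picture, depth): 400x640x3 uint8, blue, green, red; 400x640 float32, m along the optical axis (not along the pixel's ray), 0 where there is no reading.
- camera_params(name): a dict with "K" (3x3 intrinsics, pixels), "k1" (the pictures are not rectified: a ray, as slopes to the right and down, at radius r is drawn at 1 + k1 r^2 times it, then the intrinsics apply), "eye" and "orientation" of the camera in the world. Camera axes: x right, y up, looking along -z (the intrinsics and any distortion apply to the point x, -y, -z); pixel columns grow to the right and rows downward; lengths in m; the calibration is good to about 2 mm. A picture is of the moment at which its call begins. camera_params takes no time and is no camera call.
- close_job(): hands the job in, once; it reports no verdict.
The state is a dict: "t": time; "q": joint angles; "dq": joint speeds; "joint_torque": joint torques, N m; "tool_pos": TCP position; "orientation": TCP orientation; "force": force on the tool from outside, world axes, zero at the start; "wrist_torque": the same for the moment, N m; "opening": finger opening in m.
Only numpy, scipy, OpenCV 4.12 (cv2) and the standard library are available. Lean on these libraries where they do the work, as an engineer would, in place of code of your own. Each camera call takes 0.05 s, during which the arm holds its last target.

## Working session

There is one attempt and no reset: what is moved stays moved. The work goes in short steps, Python scripts to look and compute and a tool call to move; the robot and the scene stay as the last step left them, time stands still between calls to the robot, and variables do not carry over. Pictures are saved under pics/ and viewed, and the job is handed in when it is done.

Besides the shell and the picture viewer there is one more tool, called as name(argument=value, ...) on one line, values as JSON. play_rows: Moves the arm, as the interface text tells. Its arguments: {"type":"object","properties":{"increments":{"type":"array"},"jaw":{"type":"number"},"squeeze":{"type":"number"}},"required":["increments"]}

```bash
ls; mkdir -p pics
python3 - <<'E'
from plant import *
import cv2,numpy as np
s=read_state();print(s)
for n in("scene","top"):
    im,d=read_camera(n);cv2.imwrite(f"pics/{n}0.png",im);np.save(f"pics/{n}0.npy",d);print(n,camera_params(n))
E
```

```text
pics
{'t': 0.0, 'q': array([ 1.08264465e+00,  1.31114525e-01,  1.48928160e+00,  2.22061247e-06,
        1.52297371e+00, -8.54374417e-02]), 'dq': array([-0.0004186 , -0.00018145,  0.00262748,  0.00082203, -0.00038134,
       -0.00082393]), 'joint_torque': array([ 1.55712689e-03, -5.59861887e+01, -4.91751981e+01,  7.69927120e-02,
        3.57653957e-02, -1.06527025e-04]), 'tool_pos': array([0.23489553, 0.55152239, 0.228614  ]), 'orientation': array([ 2.62013809e+00,  1.73180484e+00, -2.45271568e-03]), 'force': array([0.2770613 , 0.20214978, 0.41953369]), 'wrist_torque': array([-0.00084561,  0.01427724,  0.0520821 ]), 'opening': 0.09332989142328468}
scene {'K': array([[463.23671388,   0.        , 319.18268683],
       [  0.        , 463.23671388, 196.18340814],
       [  0.        ,   0.        ,   1.        ]]), 'k1': -0.09971166643148378, 'eye': array([1.06001504, 0.46727796, 1.15540597]), 'orientation': array([0.30195659, 0.67241602, 2.22965517])}
top {'K': array([[405.92950753,   0.        , 324.07468629],
       [  0.        , 405.92950753, 197.13016107],
       [  0.        ,   0.        ,   1.        ]]), 'k1': -0.004171213334226994, 'eye': array([0.37782163, 0.01030407, 1.09600065]), 'orientation': array([ 0.10429024, -0.13806965, -1.55645792])}
```

View pics/scene0.png

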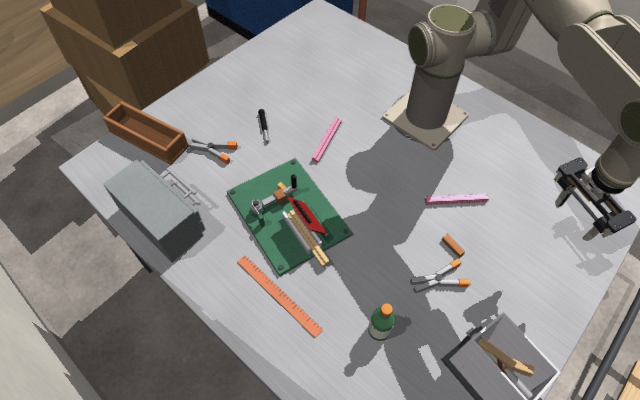

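View pics/top0.png

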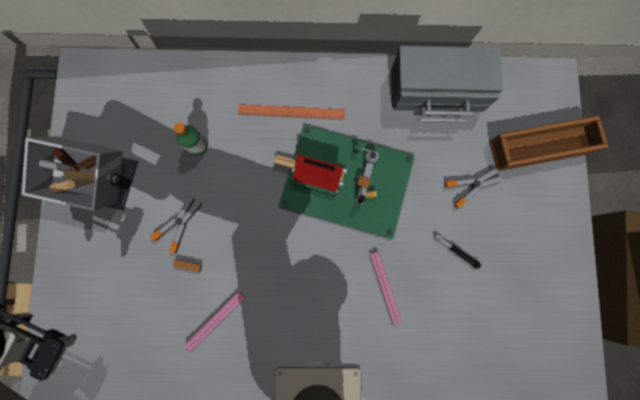

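Both views show the green jig at about (347,181) in top and (290,215) in scene. The red cover is part open on its left half, with the black post at about (362,197) in top. I'll fit the jig pose next.

```bash
cat > h.py <<'E'
from plant import *
import cv2,numpy as np
from scipy.spatial.transform import Rotation as R
def ray(n,uv):
    p=camera_params(n);K=p["K"];uv=np.atleast_2d(uv).astype(float)
    a=cv2.undistortPoints(uv[:,None],K,np.array([p["k1"],0,0,0,0.]))[:,0] 
    d=np.c_[a[:,0],-a[:,1],-np.ones(len(a))]
    return p["eye"],R.from_rotvec(p["orientation"]).apply(d)
def plane(n,uv,z):
    e,d=ray(n,uv);return e+d*((z-e[2])/d[:,2])[:,None]
def pts(n,uv,dep):
    e,d=ray(n,uv);u=np.atleast_2d(uv).astype(int);return e+d*dep[u[:,1],u[:,0]][:,None]
def proj(n,P):
    p=camera_params(n);c=R.from_rotvec(p["orientation"]).inv().apply(np.atleast_2d(P)-p["eye"])
    a=np.c_[c[:,0]/-c[:,2],-c[:,1]/-c[:,2]];r2=(a**2).sum(1)[:,None];a=a*(1+p["k1"]*r2)
    return a*p["K"][0,0]+p["K"][:2,2]
E
cat > m.py <<'E'
from h import *
for n in("top","scene"):
    im=cv2.imread(f"pics/{n}0.png");hsv=cv2.cvtColor(im,cv2.COLOR_BGR2HSV);dep=np.load(f"pics/{n}0.npy")
    g=cv2.inRange(hsv,(65,90,25),(90,255,200))
    c=cv2.findContours(g,cv2.RETR_EXTERNAL,cv2.CHAIN_APPROX_NONE)[0]
    c=max(c,key=cv2.contourArea);c=cv2.convexHull(c)[:,0]
    w=plane(n,c,0.014);r=cv2.minAreaRect((w[:,:2]*1000).astype(np.float32));print(n,r)
    m=cv2.inRange(hsv,(0,170,80),(5,255,255))|cv2.inRange(hsv,(175,170,80),(180,255,255))
    k,l,st,ce=cv2.connectedComponentsWithStats(m)
    for i in range(1,k):
        if st[i,4]>40:
            v,u=np.where(l==i);P=pts(n,np.c_[u,v],dep);print(i,st[i],ce[i],P.min(0).round(3),P.max(0).round(3),np.linalg.svd(P-P.mean(0),full_matrices=0)[2][2].round(3),P.mean(0).round(3))
    
    cv2.imwrite(f"pics/{n}crop.png",cv2.resize(im[110:250,270:430] if n=="top" else im[140:290,215:375],None,fx=5,fy=4 if 0 else 4,interpolation=cv2.INTER_CUBIC) if 0 else cv2.resize(im[110:250,270:430] if n=="top" else im[150:285,215:375],None,fx=4,fy=4,interpolation=cv2.INTER_CUBIC))
E
python3 m.py
```

```text
top ((593.7411499023438, -74.34085083007812), (314.2275390625, 236.4161834716797), 74.5013198852539)
1 [293 155  49  36 969] [316.59133127 174.32920537] [ 0.378 -0.052  0.014] [0.648 0.073 1.096] [-0.947  0.286 -0.145] [0.593 0.009 0.089]
scene ((598.197998046875, -73.17243957519531), (319.2964782714844, 235.7525177001953), 74.61958312988281)
1 [288 197  38  36 334] [308.00898204 216.7005988 ] [ 0.562 -0.055  0.052] [1.06  0.467 1.155] [-0.923  0.174  0.342] [0.606 0.018 0.098]
```

View pics/topcrop.png

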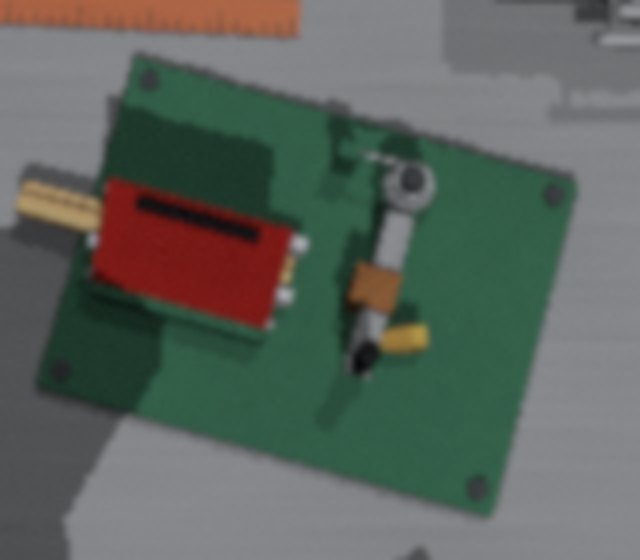

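View pics/scenecrop.png

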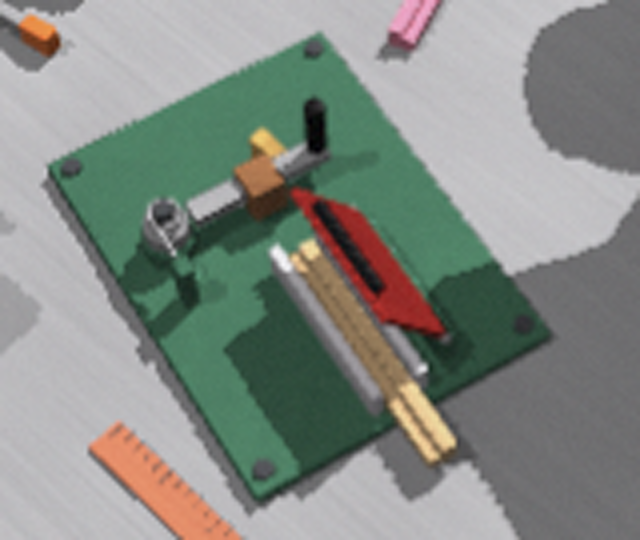

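```bash
cat >> h.py <<'E'
yaw=-np.deg2rad(15.45);O=np.array([.596,-.074,0]);RJ=R.from_euler('z',yaw)
def J(x,y,z): return O+RJ.apply([x,y,z])
def toJ(P): return RJ.inv().apply(np.atleast_2d(P)-O)
E
python3 - <<'E'
from h import *
for n in("top","scene"):
    im=cv2.imread(f"pics/{n}0.png");hsv=cv2.cvtColor(im,cv2.COLOR_BGR2HSV);dep=np.load(f"pics/{n}0.npy")
    m=cv2.inRange(hsv,(0,170,80),(5,255,255))|cv2.inRange(hsv,(175,170,80),(180,255,255))
    m=cv2.erode(m,np.ones((3,3)))
    v,u=np.where((m>0)&(dep>0));P=toJ(pts(n,np.c_[u,v],dep))
    P=P[(abs(P[:,0])<.1)&(P[:,2]>.04)]
    a=np.polyfit(P[:,0],P[:,2],1);print(n,"angle",np.arctan(a[0]),P.min(0).round(3),P.max(0).round(3))
    # dark post
    for nm,q in dict(post=J(-.05,-.045,.098),piv=J(.075,-.045,.05),hinge=J(-.042,.08,.046)).items(): print(nm,q.round(3),proj(n,q).round(1))
    for th in(.7,.8,.9,1.,1.1):
        e=J(-.042+.085*np.cos(th)-.006*np.sin(th),.08,.046+.085*np.sin(th)+.006*np.cos(th));print(th,e.round(3),proj(n,e).round(1))
E
```

```text
top angle 0.9376185228090334 [-0.045  0.024  0.053] [0.001 0.135 0.122]
post [ 0.536 -0.104  0.098] [[361.6 196.7]]
piv [ 0.656 -0.137  0.05 ] [[371.8 154.8]]
hinge [0.577 0.014 0.046] [[314.4 183.8]]
0.7 [ 0.636 -0.002  0.105] [[321.1 156.3]]
0.8 [ 0.63  -0.     0.111] [[320.5 158.1]]
0.9 [0.623 0.001 0.116] [[319.7 160.1]]
1.0 [0.616 0.003 0.121] [[318.9 162.4]]
1.1 [0.609 0.005 0.124] [[318.1 165. ]]
scene angle 0.942502341634703 [-0.037  0.028  0.062] [0.003 0.136 0.12 ]
post [ 0.536 -0.104  0.098] [[293.2 176. ]]
piv [ 0.656 -0.137  0.05 ] [[256. 205.]]
hinge [0.577 0.014 0.046] [[314.3 219. ]]
0.7 [ 0.636 -0.002  0.105] [[294.5 218. ]]
0.8 [ 0.63  -0.     0.111] [[296.5 215.8]]
0.9 [0.623 0.001 0.116] [[298.6 213.6]]
1.0 [0.616 0.003 0.121] [[300.9 211.5]]
1.1 [0.609 0.005 0.124] [[303.4 209.4]]
```

Run:
```python
from h import *
import plant
print([k for k in dir(plant) if not k.startswith('__')], getattr(plant,'tips_ahead',None))
s=read_state();M=R.from_rotvec(s["orientation"]).as_matrix();print(M.round(3))
dep=np.load("pics/top0.npy")
print(plane("top",[(190,140)],.0),pts("top",[(182,130)],dep))
# scene: gripper tips depth
dep=np.load("pics/scene0.npy");v,u=np.mgrid[140:240,540:640];uv=np.c_[u.ravel(),v.ravel()];P=pts("scene",uv,dep)
k=(np.linalg.norm(P[:,:2]-s["tool_pos"][:2],axis=1)<.12)&(P[:,2]>.05)&(P[:,2]<.6)
T=(P[k]-s["tool_pos"])@M;print(np.percentile(T,[0.5,50,99.5],axis=0).round(3))
h=np.histogram(T[:,2],20);print(h)
# finger tips
f=T[T[:,2]>-.03];print(f.min(0).round(3),f.max(0).round(3))
```

```text
['IKError', 'camera_params', 'close_job', 'read_camera', 'read_state', 'tips_ahead'] 0.011
[[ 0.392  0.92  -0.001]
 [ 0.92  -0.392 -0.001]
 [-0.002 -0.    -1.   ]]
[[0.70444713 0.36099861 0.        ]] [[0.68053921 0.32963023 0.16161404]]
[[-0.092 -0.029 -0.335]
 [ 0.009  0.028 -0.123]
 [ 0.093  0.069  0.001]]
(array([  59,   29,   96,  227,  264,  288,  289,  295,  200,  239,  176,
         63, 1112,  622,  399,   24,   49,   95,   84,   47]), array([-0.34458469, -0.32675565, -0.30892661, -0.29109756, -0.27326852,
       -0.25543948, -0.23761043, -0.21978139, -0.20195234, -0.1841233 ,
       -0.16629426, -0.14846521, -0.13063617, -0.11280713, -0.09497808,
       -0.07714904, -0.05932   , -0.04149095, -0.02366191, -0.00583287,
        0.01199618]))
[-0.061 -0.006 -0.03 ] [0.062 0.015 0.012]
```

play_rows(increments=[[[-7,10.5,0,-0.03],[-14,21,0,-0.06],[-20,30,0,-0.1],[-27,40,0,-0.13],[-32,48,0,-0.13]]], jaw=0, squeeze=20)

```text
t: 0.6
tool_pos: [0.372, 0.3406, 0.2288]
orientation: [2.501, 1.9, -0.003]
force: [1.0, 1.0, 0.9]
opening: 0.0578
```

```bash
cat > go.py <<'E'
# usage: go.py jx jy tcpz(mm) : tool-axis increments to a jig point
from h import *
import sys
s=read_state();M=R.from_rotvec(s["orientation"]).as_matrix()
print("t",round(s["t"],2),"jig",(toJ(s["tool_pos"])[0]*1000).round(1),"F jig",RJ.inv().apply(s["force"]).round(1),"open",round(s["opening"],4),"turn to jig y",round(float(np.arctan2(M[1,0],M[0,0])-(yaw+np.pi/2)),3))
a=list(map(float,sys.argv[1:]))
for i in range(0,len(a),3):
    print(a[i:i+3],"cm",((J(*np.array(a[i:i+3])/1000)-s["tool_pos"])@M*100).round(2))
E
python3 go.py -30 80 160
```

```text
t 0.6 jig [-326.3  340.   228.8] F jig [0.7 1.2 0.9] open 0.0578 turn to jig y -0.002
[-30.0, 80.0, 160.0] cm [-25.94  29.68   6.91]
```

play_rows(increments=[[[-6.5,7.4,0,0],[-13,14.8,0,0],[-19.5,22.2,0,0],[-26,29.7,0,0],[-26,29.7,0,0]]])

```text
t: 1.1
tool_pos: [0.5086, 0.1311, 0.2288]
orientation: [2.501, 1.9, -0.003]
force: [0.4, 1.5, 0.9]
opening: 0.0177
```

play_rows(increments=[[[0,0,0,0]]])

```text
t: 1.2
tool_pos: [0.5107, 0.1261, 0.2283]
orientation: [2.505, 1.892, -0.005]
force: [0.4, -0.1, 0.1]
opening: 0.0095
```

```bash
python3 go.py -30 80 160
```

```text
t 1.2 jig [-135.5  170.2  228.3] F jig [0.4 0.  0.1] open 0.0095 turn to jig y -0.007
[-30.0, 80.0, 160.0] cm [-8.91 10.62  6.86]
```

play_rows(increments=[[[-3,3.5,1.5,0],[-6,7,3,0],[-9,10.6,5,0],[-8.9,10.6,6.8,0],[-8.9,10.6,6.8,0]]])

```text
t: 1.7
tool_pos: [0.586, 0.0109, 0.1564]
orientation: [-2.506, -1.89, 0.013]
force: [-0.9, -0.4, -0.3]
opening: 0.0005
```

```bash
python3 go.py -25 80 120 -5 80 105 10 80 85 20 80 60
```

```text
t 1.7 jig [-32.2  79.2 156.4] F jig [-0.8 -0.6 -0.3] open 0.0005 turn to jig y -0.009
[-25.0, 80.0, 120.0] cm [0.1  0.75 3.64]
[-5.0, 80.0, 105.0] cm [0.13 2.76 5.12]
[10.0, 80.0, 85.0] cm [0.15 4.27 7.11]
[20.0, 80.0, 60.0] cm [0.18 5.29 9.61]
```

play_rows(increments=[[[0,0.8,2,0],[0,0.8,3.5,0],[0,1.4,4,0],[0,2.0,4.5,0],[0,2.5,5,0]]])

```text
t: 2.2
tool_pos: [0.6102, 0.0045, 0.1067]
orientation: [-2.506, -1.891, 0.012]
force: [-2.4, 0.6, -0.3]
opening: 0.0005
```

```bash
python3 go.py  10 80 85 18 80 70 20 80 60; python3 -c "
from h import *
im,d=read_camera('scene');cv2.imwrite('pics/s1.png',cv2.resize(im[130:285,200:400],None,fx=3.5,fy=3.5))"
```

```text
t 2.2 jig [ -7.3  79.5 106.7] F jig [-2.5 -0.1 -0.3] open 0.0005 turn to jig y -0.008
[10.0, 80.0, 85.0] cm [0.08 1.74 2.16]
[18.0, 80.0, 70.0] cm [0.09 2.55 3.66]
[20.0, 80.0, 60.0] cm [0.1  2.76 4.66]
```

View pics/s1.png

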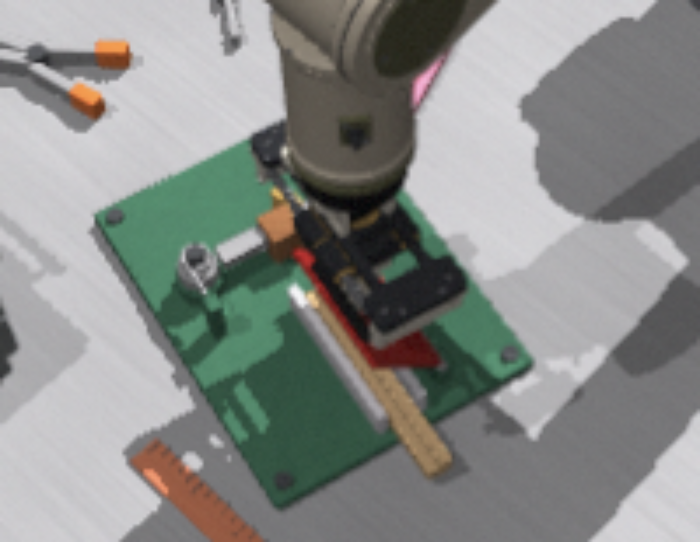

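The picture shows the closed fingers on the cover's outer face at about (380,300) in the crop, with contact force building. I'll keep pushing it down.

play_rows(increments=[[[0,0.6,0.7,0],[0,1.2,1.4,0],[0,1.7,2.2,0],[0,2.1,3.0,0],[0,2.5,3.7,0]]])

```text
t: 2.75
tool_pos: [0.6345, -0.0031, 0.0679]
orientation: [-2.506, -1.89, 0.013]
force: [-1.5, -0.3, 2.3]
opening: 0.0006
```

```bash
python3 go.py 20 80 63 20 80 60
```

```text
t 2.75 jig [18.2 78.6 67.9] F jig [-1.3 -0.7  2.3] open 0.0006 turn to jig y -0.009
[20.0, 80.0, 63.0] cm [0.15 0.18 0.49]
[20.0, 80.0, 60.0] cm [0.15 0.18 0.79]
```

play_rows(increments=[[[0,0.1,0.3,0],[0,0.1,0.5,0],[0,0.1,0.7,0],[0,0.1,0.8,0],[0,0.1,0.8,0]]])

```text
t: 3.25
tool_pos: [0.6357, -0.0037, 0.0631]
orientation: [-2.507, -1.891, 0.012]
force: [-12.8, 0.1, 21.8]
opening: 0.0004
```

```bash
python3 go.py 20 80 63 20 80 60
```

```text
t 3.25 jig [19.6 78.3 63.1] F jig [-12.4  -3.3  21.8] open 0.0004 turn to jig y -0.009
[20.0, 80.0, 63.0] cm [0.17 0.04 0.01]
[20.0, 80.0, 60.0] cm [0.17 0.04 0.31]
```

play_rows(increments=[[[0,0,-1,0],[0,0,-4,0],[0,0,-8,0],[0,-2,-11,0],[-2,-4,-11,0]]])

```text
t: 3.75
tool_pos: [0.5962, -0.0105, 0.18]
orientation: [2.503, 1.891, 0.001]
force: [0.9, -1.1, 0.7]
opening: 0.0001
```

```bash
python3 go.py -50 -45 170 -150 -45 170; python3 -c "
from h import *
im,d=read_camera('scene');cv2.imwrite('pics/s2.png',cv2.resize(im[130:285,200:400],None,fx=3.5,fy=3.5))"
```

```text
t 3.75 jig [-16.7  61.2 180. ] F jig [ 1.1 -0.8  0.7] open 0.0001 turn to jig y -0.007
[-50.0, -45.0, 170.0] cm [-10.65  -3.26   1.02]
[-150.0, -45.0, 170.0] cm [-10.72 -13.26   0.97]
```

View pics/s2.png

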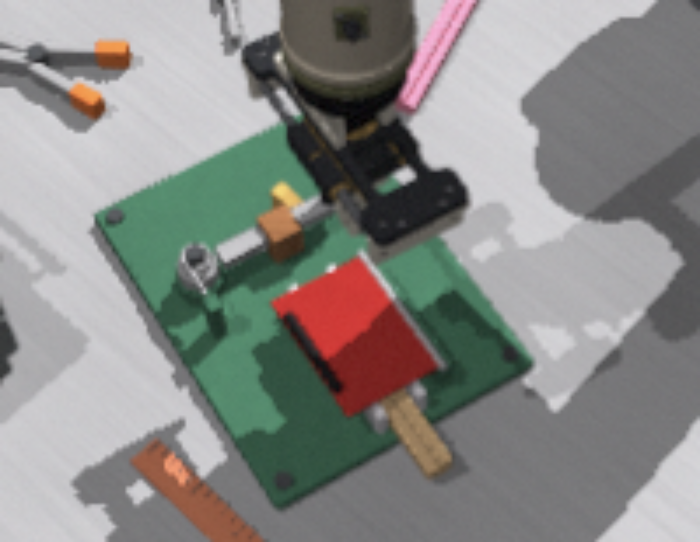

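play_rows(increments=[[[-4,-1.2,0,0],[-8,-2.4,0,0],[-10.6,-3.3,0,0.01],[-10.6,-3.3,0.5,0.01],[-10.6,-3.3,1,0.01]]], jaw=5)

```text
t: 4.3
tool_pos: [0.5308, -0.1064, 0.1673]
orientation: [2.516, 1.877, -0.008]
force: [-0.7, 0.3, 0.0]
opening: 0.0359
```

```bash
python3 go.py -50 -45 72
python3 - <<'E'
from h import *
im,d=read_camera('scene');cv2.imwrite('pics/s3.png',cv2.resize(im[130:285,200:400],None,fx=3.5,fy=3.5))
hsv=cv2.cvtColor(im,cv2.COLOR_BGR2HSV);m=cv2.inRange(hsv,(0,170,80),(5,255,255))|cv2.inRange(hsv,(175,170,80),(180,255,255))
v,u=np.where((cv2.erode(m,np.ones((3,3)))>0)&(d>0));P=toJ(pts('scene',np.c_[u,v],d));P=P[(abs(P[:,0])<.1)&(P[:,1]>0)&(P[:,1]<.16)]
print(len(P),np.polyfit(P[:,0],P[:,2],1),P[:,2].mean())
E
```

```text
t 4.3 jig [-54.2 -48.6 167.3] F jig [-0.7  0.1  0. ] open 0.0359 turn to jig y -0.02
[-50.0, -45.0, 72.0] cm [0.42 0.42 9.53]
796 [-0.00152462  0.0522383 ] 0.05223942615525977
```

View pics/s3.png

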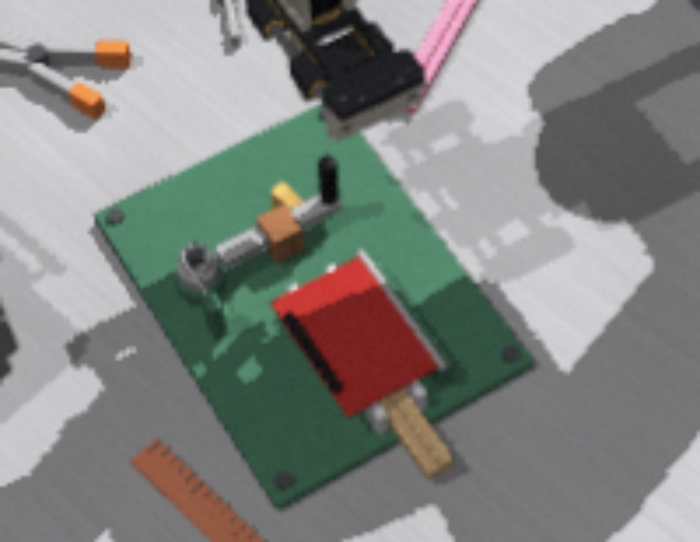

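The cover lies flat (slope -0.002, face at 52.2 mm). The post stands where expected, at pixel (293.7,175.7) in the full picture.

play_rows(increments=[[[0.4,0.4,0,-0.02],[0.4,0.4,2,-0.02],[0.4,0.4,4,-0.02],[0.4,0.4,6.5,-0.02],[0.4,0.4,6.5,-0.02]]])

```text
t: 4.85
tool_pos: [0.5331, -0.1013, 0.097]
orientation: [-2.492, -1.905, 0.016]
force: [-0.7, 0.1, -0.4]
opening: 0.05
```

```bash
python3 go.py -50 -45 70
```

```text
t 4.85 jig [-53.3 -43.1  97. ] F jig [-0.7 -0.1 -0.4] open 0.05 turn to jig y 0.004
[-50.0, -45.0, 70.0] cm [-0.18  0.36  2.7 ]
```

play_rows(increments=[[[-0.2,0.4,0.7,0],[-0.2,0.4,1.6,0],[-0.2,0.4,2.7,0],[-0.2,0.4,2.7,0],[-0.2,0.4,2.7,0]]])

```text
t: 5.35
tool_pos: [0.5361, -0.1044, 0.0699]
orientation: [-2.492, -1.904, 0.016]
force: [0.2, -0.9, 0.5]
opening: 0.0503
```

```bash
python3 go.py -50 -45 70;python3 -c "
from h import *
im,d=read_camera('scene');cv2.imwrite('pics/s4.png',cv2.resize(im[130:285,200:400],None,fx=3.5,fy=3.5))"
```

```text
t 5.35 jig [-49.7 -45.2  69.9] F jig [ 0.4 -0.8  0.5] open 0.0503 turn to jig y 0.004
[-50.0, -45.0, 70.0] cm [ 0.02 -0.03 -0.01]
```

View pics/s4.png

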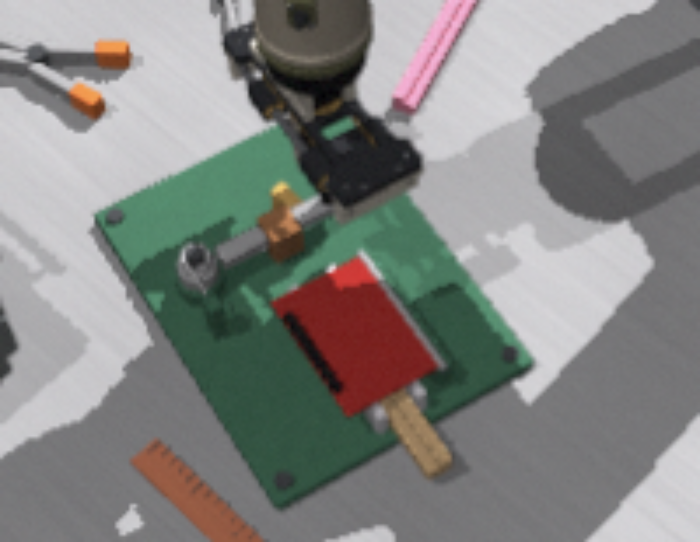

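The gripper straddles the post (hidden under the gripper at about (345,180)), and the arm is still at rest. I'll close the fingers now.

play_rows(increments=[[[0,0,0,0],[0,0,0,0],[0,0,0,0],[0,0,0,0],[0,0,0,0]]], jaw=1, squeeze=30)

```text
t: 5.9
tool_pos: [0.5364, -0.1048, 0.0705]
orientation: [-2.493, -1.905, 0.016]
force: [-1.5, -4.0, 2.1]
opening: 0.0158
```

```bash
python3 go.py
python3 - <<'E'
import numpy as np
for th in(.1,.2,.3,.4,.5,.55,.6,.63): print(th,"jig x,y mm",(75-125*np.cos(th)).round(1),(-45-125*np.sin(th)).round(1))
E
```

```text
t 5.9 jig [-49.3 -45.5  70.5] F jig [-0.4 -4.3  2.1] open 0.0158 turn to jig y 0.004
0.1 jig x,y mm -49.4 -57.5
0.2 jig x,y mm -47.5 -69.8
0.3 jig x,y mm -44.4 -81.9
0.4 jig x,y mm -40.1 -93.7
0.5 jig x,y mm -34.7 -104.9
0.55 jig x,y mm -31.6 -110.3
0.6 jig x,y mm -28.2 -115.6
0.63 jig x,y mm -26.0 -118.6
```

play_rows(increments=[[[-0.75,0.02,0,-0.06],[-1.5,0.1,0,-0.12],[-2.24,0.2,0,-0.18],[-2.97,0.36,0,-0.24],[-3.7,0.56,0,-0.3]]])

```text
t: 6.4
tool_pos: [0.5319, -0.1408, 0.0706]
orientation: [-2.175, -2.257, 0.013]
force: [-0.5, 7.3, 1.3]
opening: 0.0155
```

```bash
python3 go.py -41.3 -90.7 70 -37.5 -99.4 70 -33.9 -106.5 70 -30.9 -111.4 70 -28.2 -115.6 70
```

```text
t 6.4 jig [-44.  -81.5  70.6] F jig [-2.4  6.9  1.3] open 0.0155 turn to jig y 0.307
[-41.3, -90.7, 70.0] cm [-0.96 -0.02  0.06]
[-37.5, -99.4, 70.0] cm [-1.9   0.08  0.06]
[-33.9, -106.5, 70.0] cm [-2.69  0.21  0.05]
[-30.9, -111.4, 70.0] cm [-3.25  0.35  0.05]
[-28.2, -115.6, 70.0] cm [-3.73  0.48  0.05]
```

play_rows(increments=[[[-0.95,0,0,-0.07],[-1.9,0.1,0,-0.15],[-2.7,0.2,0,-0.2],[-3.3,0.35,0,-0.26],[-3.8,0.5,0,-0.3]]])

```text
t: 6.9
tool_pos: [0.5384, -0.1775, 0.0705]
orientation: [-1.809, -2.557, 0.008]
force: [-1.3, 7.3, 3.3]
opening: 0.0156
```

play_rows(increments=[[[0,0,0,0],[0,0,0,0],[0,0,0,0]]])

```text
t: 7.2
tool_pos: [0.5381, -0.1765, 0.0704]
orientation: [-1.807, -2.556, 0.007]
force: [-2.0, 4.7, 3.1]
opening: 0.015
```

```bash
python3 go.py -28.2 -115.6 70;python3 -c "
from h import *
p=toJ(read_state()['tool_pos'])[0]*1000;print('th from tcp',np.arctan2(-45-p[1],75-p[0]),np.hypot(75-p[0],p[1]+45))
for n,b in(('scene',(130,285,200,400)),('top',(110,260,260,460))):
  im,d=read_camera(n);cv2.imwrite(f'pics/{n}5.png',cv2.resize(im[b[0]:b[1],b[2]:b[3]],None,fx=3.5,fy=3.5,interpolation=cv2.INTER_CUBIC));np.save(f'pics/{n}5.npy',d);cv2.imwrite(f'pics/{n}5f.png',im)"
```

```text
t 7.2 jig [ -28.5 -114.2   70.4] F jig [-3.2  4.   3.1] open 0.015 turn to jig y 0.609
[-28.2, -115.6, 70.0] cm [-0.13 -0.05  0.04]
th from tcp 0.5895068034598338 124.55024769788848
```

View pics/scene5.png

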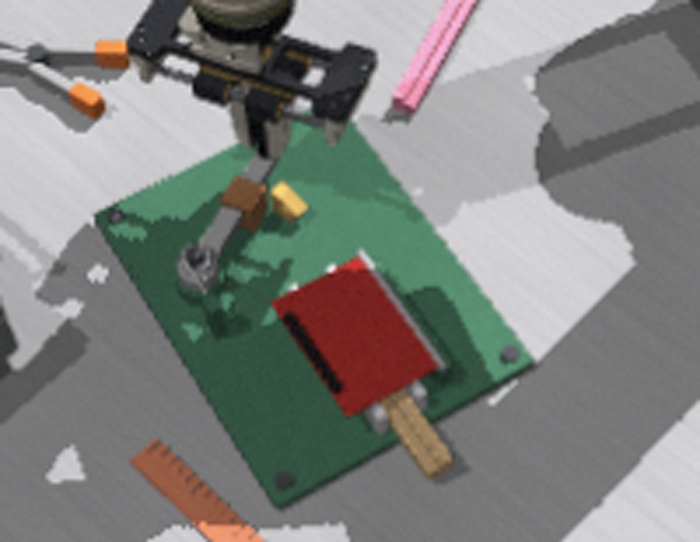

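View pics/top5.png

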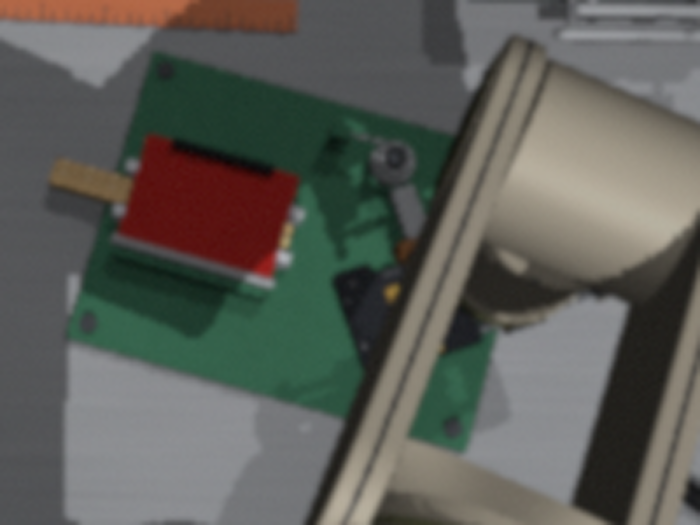

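```bash
python3 - <<'E'
from h import *
for f,d in(("scene0","scene0"),("scene5f","scene5")):
    im=cv2.imread(f"pics/{f}.png");hsv=cv2.cvtColor(im,cv2.COLOR_BGR2HSV);dep=np.load(f"pics/{d}.npy")
    for nm,lo,hi,c in(("idler",(5,120,50),(16,255,220),None),("brass",(18,120,110),(28,255,255),None)):
        m=cv2.inRange(hsv,lo,hi);v,u=np.where((m>0)&(dep>0));P=toJ(pts("scene",np.c_[u,v],dep))*1000
        P=P[(abs(P[:,0])<70)&(P[:,1]<-10)&(P[:,1]>-140)&(P[:,2]>16)]
        if len(P)==0: print(f,nm,"none");continue
        zt=np.percentile(P[:,2],90);T=P[P[:,2]>zt-3]if nm=="idler" else P
        q=T.mean(0);print(f,nm,len(T),q.round(1),"ztop",zt.round(1),"th",np.arctan2(-45-q[1],75-q[0]).round(3),np.hypot(75-q[0],-45-q[1]).round(1))
E
python3 go.py
```

```text
scene0 idler 50 [  0.7 -38.8  56. ] ztop 56.9 th -0.083 74.6
scene0 brass 29 [-21.4 -72.   40.5] ztop 43.8 th 0.273 100.1
scene5f idler 49 [ 10.7 -80.8  55.3] ztop 56.4 th 0.508 73.6
scene5f brass 51 [-22.  -68.6  35.9] ztop 43.0 th 0.238 99.8
t 7.3 jig [ -28.5 -114.2   70.5] F jig [-4.1  4.2  2.8] open 0.0152 turn to jig y 0.609
```

play_rows(increments=[[[-0.2,0,0,-0.02],[-0.5,0.02,0,-0.03],[-0.5,0.02,0,-0.03],[-0.5,0.02,0,-0.03],[-0.5,0.02,0,-0.03]]])

```text
t: 7.8
tool_pos: [0.5394, -0.18, 0.0704]
orientation: [-1.767, -2.581, 0.006]
force: [-3.7, 7.1, 4.9]
opening: 0.0156
```

play_rows(increments=[[[0,0,0,0],[0,0,0,0],[0,0,0,0],[0,0,0,0],[0,0,0,0]]])

```text
t: 8.3
tool_pos: [0.539, -0.1788, 0.0704]
orientation: [-1.765, -2.58, 0.005]
force: [-3.6, 6.3, 4.3]
opening: 0.0155
```

```bash
python3 go.py
python3 - <<'E'
from h import *
p=toJ(read_state()['tool_pos'])[0]*1000;print('th',np.arctan2(-45-p[1],75-p[0]))
im,dep=read_camera("scene");hsv=cv2.cvtColor(im,cv2.COLOR_BGR2HSV)
cv2.imwrite('pics/s6.png',im)
for nm,lo,hi in(("idler",(5,120,50),(16,255,220)),("brass",(18,120,110),(28,255,255))):
    v,u=np.where((cv2.inRange(hsv,lo,hi)>0)&(dep>0));P=toJ(pts("scene",np.c_[u,v],dep))*1000
    P=P[(abs(P[:,0])<70)&(P[:,1]<-10)&(P[:,1]>-140)&(P[:,2]>16)];zt=np.percentile(P[:,2],90);T=P[P[:,2]>zt-3];q=T.mean(0);print(nm,zt.round(1),np.arctan2(-45-q[1],75-q[0])+.083)
m=cv2.inRange(hsv,(0,170,80),(5,255,255))|cv2.inRange(hsv,(175,170,80),(180,255,255))
v,u=np.where((cv2.erode(m,np.ones((3,3)))>0)&(dep>0));P=toJ(pts('scene',np.c_[u,v],dep));P=P[(abs(P[:,0])<.1)&(P[:,1]>0)&(P[:,1]<.16)]
print("cover",np.polyfit(P[:,0],P[:,2],1))
E
```

```text
t 8.3 jig [ -27.  -116.2   70.4] F jig [-5.2  5.1  4.3] open 0.0155 turn to jig y 0.64
th 0.6093571084009975
idler 56.9 0.616834486301257
brass 42.1 0.37351683449247003
cover [0.00190046 0.05215885]
```

View pics/s6.png

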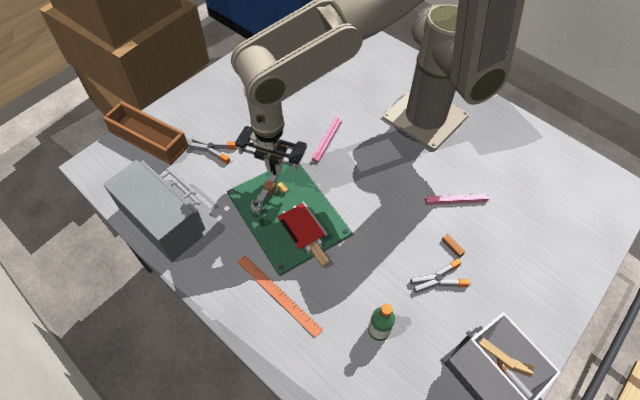

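The final view shows the cover flat at (302,227), the gripper holding the post at about (270,165), and the bystanders where they were. Handing in now.

```bash
python3 -c "
from h import *
print(close_job())"; python3 go.py
```

```text
the job is handed in; nothing more can be done
None
the job is handed in; nothing more can be done
```

I closed the red cover, then pinched the tensioner's black post and pushed the arm past the pawl's click. The job was handed in at about 8.4 s with the gripper still holding the arm.

Last checks before hand-in:
- **Cover:** its slope measured 0.002 rad and its face sits at 52 mm, so it is flat.
- **Tensioner arm:** it stands at 0.61 rad from the gripper position and 0.62 rad from the idler block in the camera, both well past 0.52.
- **Pawl:** I judged it up from the camera. The highest brass reading was 42–43 mm, against 44 mm before the push, which is about as fine as the depth image can tell. The click itself was not observed directly.
- **Hold:** the grip was set to 30 N with the fingers closed on the post (15.5 mm opening). The measured force on the tool was about 8 N.
- **Stick and bystanders:** the stick and all the other things looked unmoved in the final picture; I did not measure their positions again.

No check failed or disagreed. A reading after hand-in was refused, so nothing is measured for the final second.

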